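# Press a jar lid home on the hand-lever press

### The arm

A 6-joint arm with a two-finger parallel gripper is mounted at the origin on a cart in front of the work surface, level with it; the furniture and walls round the work are solid. World frame = base frame: x ahead of the robot, y to its left, z up, the work surface at z = 0. Lengths are in m, angles in rad, forces in N, time in s.
With the tool pointing down it reaches from about 0.4 to 0.825 m from the base axis. Payload 7 kg.
Tool frame: the origin (TCP) lies midway between the tips of the shut fingers; the grasp point (between the pads) lies 19 mm behind it; z points along the fingers, y is the line along which they close (so a half turn about z gives the same grasp; the last joint's range is limited). The gripper opens to 88 mm and grips with 3 to 60 N. Pads are 19 mm wide; open, the fingers measure 130 mm over their backs; the gripper's body (78 mm by 193 mm) begins 47 mm behind the grasp point.
Start: joints at [-0.887, 0.359, 0.012, 0, -1.224, -0.288], TCP at [0.26, -0.623, 0.227] pointing down, gripper open.
Joint ranges: [-3.07, 3.07], [-1.43, 2.12], [-1.02, 1.25], [-3.03, 1.67], [-3.05, -0], [-3.03, 3.03]. Speed limits (rad/s): [2.39, 2.39, 3.01, 3.14, 3.14, 3.14].

### API

Orientations are given as [roll, pitch, yaw] about the fixed x, y, z axes, in that order (R = Rz(yaw) Ry(pitch) Rx(roll)).
In Python, from station import get_state, grab_frame, calibration, job_done, boxes_of, regions_of, spot_point gives the robot as it stands. The module is installed in compiled form; this text tells all that it offers.
- The arm moves only by the tool arm_command, never from a script. Its argument "commands" is a list of rows, each an object of numbers: "tx", "ty", "tz": the shift along the tool's x, y, z each as a share of 25 cm, from -1 to 1; "twist": the turn about the tool's z as a share of 180 degrees, from -1 to 1. A call has exactly 8 rows; each row is the pose to reach, as a shift and turn from the pose commanded when the call began, along the tool's axes at that moment, turning the shorter way round; what a row does not reach only later rows make up. A row lasts 1/12 s, in which the tool goes at most 41.7 mm and 7.16 degrees, less where a joint would pass 70% of its speed; a pose out of reach is approached as far as the arm can. A call with a number of a shift or a turn outside -1 to 1 is refused whole. A call with a gripper value outside its range is refused whole. "claw" is the opening, from 0 (shut) to 1 (fully open), set as the call begins (left out, the last holds). The fingers move at their own pace and stop on an object; "grip_force" is the grip in N (left out, the last holds). Time passes only in rows, so rows that repeat a pose let the fingers close, or fill a call up. It gives the time, the measured TCP pose, the force, the opening and the grip force at its end, in the units of the state.
- get_state(): the state, without advancing time (a new reading comes with each control period).
- grab_frame(name): name is "side" or "top"; returns the picture (384x512x3 uint8, red, green, blue); there is no depth.
- calibration(name): a dict with "camera_matrix" (3x3 intrinsics, pixels), "k1" (the pictures are not rectified: a ray, as slopes to the right and down, at radius r is drawn at 1 + k1 r^2 times it, then the intrinsics apply), "extrinsics" (4x4, takes a point from camera to world coordinates). Camera axes: x right, y down, z forward; pixel columns grow to the right and rows downward; lengths in m; the calibration is good to about 2 mm. A picture is of the moment at which its call begins. calibration takes no time and is no camera call.
- job_done(): hands the job in; it is judged then, once.
Trained networks look in the newest picture that a camera, given by its name, has taken for a name from the list of things; names that differ only in an ending like _2 or _b are one class to them, and where a whole thing is asked for, a point or a joint stands for the part that bears it (a point fixed in the world has none). Each returns a list of dicts, best first, with "score" (0 to 1); they miss things now and then, are a little off and sometimes report something else, mostly with a low value. They report only what shows in the picture. A call takes as long as a camera call. They do not tell look-alikes from the thing itself.
- boxes_of(query, camera): "rect" ([left, top, right, bottom] in pixels, round what is visible of it).
- regions_of(query, camera): "region" (384x512 bool, what is visible of it) and "rect" ([left, top, right, bottom] in pixels, round what is visible of it).
- spot_point(query, camera): "uv" ([column, row] in pixels: a listed point, or the origin of a listed thing).
The state is a dict: "t": time; "q": joint angles; "qd": joint speeds; "joint_efforts": joint torques, N m; "eef_pos": TCP position; "ee_rot": TCP orientation; "force": force on the tool from outside, world axes, zero at the start; "moment": the same for the moment, N m; "width": finger opening in m; "gripper_force": force on a finger pad.
Only numpy, scipy, OpenCV 4.12 (cv2) and the standard library are available. Lean on these libraries where they do the work, as an engineer would, in place of code of your own. Each camera call takes 0.05 s, during which the arm holds its last target. There are 200 camera calls.

### The job

Press the raised pink lid home on the cream jar that stands in the hand-lever press. First, on the force readout, press the blue key (zero) and then the green key (start recording), one at a time and each fully in, and leave the red stop key alone; then flip the lever's red safety catch over to the left, pull the lever right down to its stop and keep holding it there: the program finishes with the robot still holding the lever down, so that the lid stays under load. Leave the jar in its nest and do not shove the tub, the amber jar or the vial about.

Things in the scene. Friction and masses are not known exactly. Their poses are not given: they have to be found in the camera images.
- nest (a point): centre of the round white nest of the lever press, on the nest's floor, 34 mm above the table. The press is a grey casting fixed on the table, 215 mm deep, 150 mm wide, head 78 mm wide and 155 mm long with its top 236 mm above the table. Axes are the press's: x from its front (open, lever side) to its back column, y to its left, z up; it stands turned by up to about 0.25 rad
- lever_pivot (a point): axis of the lever on the right side of the press head, 200 mm above the table; fixed. Axes are the press's (x to the back, y left, z up). The lever turns about this y axis
- grip (a point): centre of the lever's cross grip, a black round bar 22 mm thick and 110 mm long that lies level along the press's y, 145 mm from lever_pivot. At joint value 0 it stands 45 degrees up and to the front (about 303 mm above the table); at the stop 12 degrees below level (about 169 mm). The 13 mm steel rod of the lever joins the grip in its middle, from the back. The point turns with the lever
- lever (a joint): lever angle in rad: 0 = up (rest), grows as the grip comes forward and down, 1.0 = down at its rubber stop. A spring lifts it again when let go; it takes about 2 N at the grip to start and 8 to 15 N near the stop. It drives the ram down 30 mm per rad; the ram's sprung foot begins to press on the lid at about 0.5. While the catch is on it is blocked after about 0.1
- catch_hinge (a point): axis of the safety catch, on the right upper edge of the press head, 245 mm above the table; fixed. Axes are the press's; the catch turns about this x axis
- catch_tab (a point): top middle of the red finger tab of the safety catch, 24 mm wide along the press's x, 10 mm thick, 40 mm high; its top is 54 mm from catch_hinge. With the catch on, the tab stands upright and a level steel bar 12 mm thick, square to it, points 55 mm to the right of the hinge and blocks the lever's lug. Pushing the tab over to the left lifts the bar clear. It stays where it is left; about 3 N at the tab moves it
- catch (a joint): catch angle in rad: about 0 = on (tab upright, lever blocked); grows as the tab is tipped to the press's left; from about 0.8 the lever is free; 1.45 = end of its travel
- zero_key_top (a point): middle of the top of the blue key on the readout, 62 mm above the table; round, 28 mm across, pressed straight down. The keys stand in a row 52 mm apart: blue left, green middle, red right. The readout is a grey box 95 mm deep, 176 mm wide, up to 72 mm high at the screen behind the keys, fixed on the table left or right of the press. Axes are the readout's: x to its back, y left, z up
- start_key_top (a point): middle of the top of the green key, otherwise as the blue one
- stop_key_top (a point): middle of the top of the red key, otherwise as the blue one; not to be pressed
- zero_key (a joint): travel of the blue key in m, 0 out, 0.006 fully in; a spring returns it; fully in takes 5 N
- start_key (a joint): travel of the green key in m, as the blue one
- stop_key (a joint): travel of the red key in m, as the blue one
- jar_foot (a point): middle of the underside of the cream jar: white jar with a pink lid, 98 mm across, 59 mm high with its lid home, loose in the nest (lip 10 mm high) under the ram
- jar_lid (a joint): height in m by which the lid still stands above its seat; 0 = fully home; a stiff press fit (about 12 N)
- tub_mid (a point): middle of the white paraffin tub, 129 mm across, 112 mm high; a bystander on the side of the press where the readout is not
- resin_mid (a point): middle of a small amber jar with cream lid, 54 mm across, 32 mm high; a bystander
- vial_mid (a point): middle of a glass vial with white cap, 45 mm across, 68 mm high; a bystander
There are look-alikes about, which are no part of the job. Leave any turquoise look-alike of the part that bears jar_foot alone.

How it is judged:
By the outcome, as a careful person would: the job done as asked, in the order asked, and still so for the second after the job is handed in, while the arm keeps its last pose, push and grip.
It also fails if it takes over 66 s, if anything falls off the work surface, if the arm or the gripper's body presses on something with over 40 N, if the wrist force passes 120 N, or if a joint passes its speed limit or range.

## Working session

There is one attempt and no reset: what is moved stays moved. The work goes in short steps, Python scripts to look and compute and a tool call to move; the robot and the scene stay as the last step left them, time stands still between calls to the robot, and variables do not carry over. Pictures are saved under pics/ and viewed, at most 10 in all, crops included, and the job is handed in when it is done.

Besides the shell and the picture viewer there is one more tool, called after "Emit:" as name(argument=value, ...), one argument or row to a line, values as JSON. arm_command: Moves the arm, as the interface text tells. Shift numbers are shares of 25 cm and turn numbers shares of 180 degrees, none past 1 either way. Its arguments: {"type":"object","properties":{"commands":{"type":"array"},"claw":{"type":"number"},"grip_force":{"type":"number"}},"required":["commands"]}

```bash
mkdir -p pics; cat > h.py <<'E'
import numpy as np, cv2
from station import *
def ray(cam,uv):
    c=calibration(cam);K=np.array(c["camera_matrix"]);k=c["k1"];T=np.array(c["extrinsics"])
    d=np.array([(uv[0]-K[0,2])/K[0,0],(uv[1]-K[1,2])/K[1,1]]);u=d.copy()
    for _ in range(20):u=d/(1+k*(u@u))
    r=T[:3,:3]@np.array([u[0],u[1],1]);return T[:3,3],r/np.linalg.norm(r)
def atz(cam,uv,z):
    o,r=ray(cam,uv);return o+r*(z-o[2])/r[2]
def proj(cam,p):
    c=calibration(cam);K=np.array(c["camera_matrix"]);k=c["k1"];T=np.array(c["extrinsics"])
    x=T[:3,:3].T@(np.array(p)-T[:3,3]);u=x[:2]/x[2];u=u*(1+k*(u@u));return K[:2,:2]@u+K[:2,2]
E
python3 - <<'E'
from h import *
np.set_printoptions(precision=3,suppress=True)
for c in("side","top"):
    im=grab_frame(c);cv2.imwrite(f"pics/{c}0.png",cv2.resize(im[:,:,::-1],(800,600)))
    print(c,np.array(calibration(c)["extrinsics"])[:3,3])
    for n,z in dict(nest=.034,lever_pivot=.2,grip=.303,catch_hinge=.245,catch_tab=.299,zero_key_top=.062,start_key_top=.062,stop_key_top=.062,jar_foot=.034,tub_mid=.056,resin_mid=.016,vial_mid=.034).items():
        for s in spot_point(n,c)[:2]:print(n,round(s["score"],2),np.array(s["uv"]),atz(c,s["uv"],z))
s=get_state();print(s)
E
```

```text
side [-0.113  0.55   1.221]
nest 0.72 [238.3 159.9] [ 0.849 -0.295  0.034]
nest 0.61 [231.3 223.4] [ 0.642 -0.07   0.034]
lever_pivot 0.82 [245.8 178.4] [ 0.637 -0.136  0.2  ]
grip 0.83 [269.9 167.5] [ 0.545 -0.145  0.303]
catch_hinge 0.74 [240.6 177.2] [ 0.619 -0.099  0.245]
catch_tab 0.61 [238.1 165.3] [ 0.618 -0.091  0.299]
catch_tab 0.17 [233.6 224.5] [0.467 0.067 0.299]
zero_key_top 0.43 [151.7 316.9] [0.534 0.324 0.062]
zero_key_top 0.38 [270.3 166.5] [ 0.72  -0.333  0.062]
start_key_top 0.49 [172.1 304. ] [0.527 0.259 0.062]
stop_key_top 0.46 [184.8 293.6] [0.528 0.213 0.062]
jar_foot 0.92 [232.5 222.7] [ 0.642 -0.075  0.034]
jar_foot 0.87 [265.2 265.9] [ 0.447 -0.03   0.034]
tub_mid 0.67 [303.7 190.4] [ 0.561 -0.333  0.056]
resin_mid 0.75 [236.5 291.8] [0.45  0.086 0.016]
resin_mid 0.23 [234.1 223.4] [ 0.647 -0.086  0.016]
vial_mid 0.75 [151.3 261.6] [0.704 0.207 0.034]
top [ 0.183 -0.097  1.986]
nest 0.84 [245.3 191.5] [ 0.633 -0.079  0.034]
nest 0.17 [250.7 181.7] [ 0.675 -0.101  0.034]
lever_pivot 0.87 [260.7 178.7] [ 0.646 -0.138  0.2  ]
grip 0.88 [263.2 202. ] [ 0.534 -0
[... 463 characters left out ...]
0.503  0.034]
jar_foot 0.89 [205.5 197.5] [0.605 0.084 0.034]
tub_mid 0.72 [304.3 210.6] [ 0.553 -0.321  0.056]
resin_mid 0.72 [203.1 240.3] [0.429 0.089 0.016]
resin_mid 0.35 [245.4 190.4] [ 0.642 -0.08   0.016]
vial_mid 0.48 [176.6 172.7] [0.708 0.21  0.034]
{'t': 1.3, 'q': array([-0.887,  0.359,  0.012,  0.   , -1.224, -0.288]), 'qd': array([-0.   , -0.   , -0.001, -0.001, -0.   ,  0.   ]), 'joint_efforts': array([  0.   , -58.239,  29.331,   7.002,   0.013,  -0.   ]), 'eef_pos': array([ 0.26 , -0.623,  0.227]), 'ee_rot': array([ 3.142, -0.   , -2.746]), 'force': array([ 0.135,  0.024, -0.363]), 'moment': array([ 0.003, -0.021,  0.012]), 'gripper_force': 0.0, 'width': 0.08812491289400944}
```

View pics/side0.png

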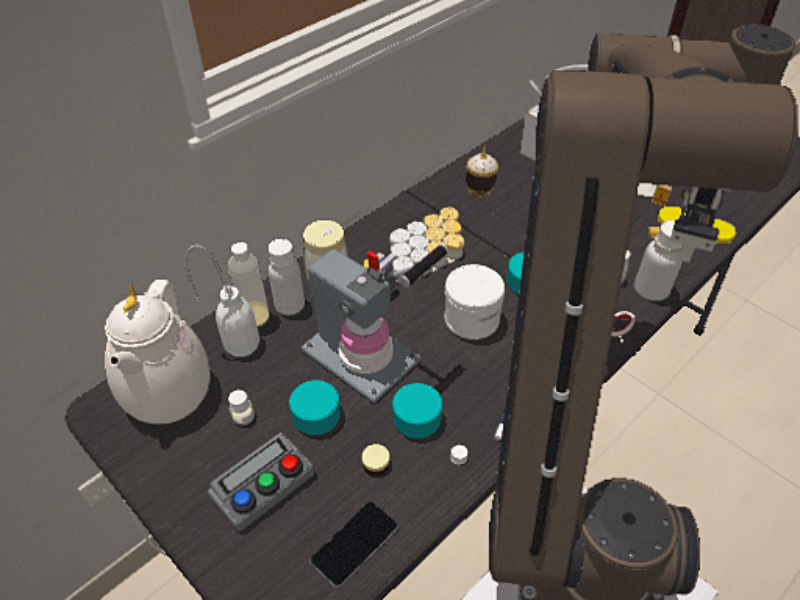

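View pics/top0.png

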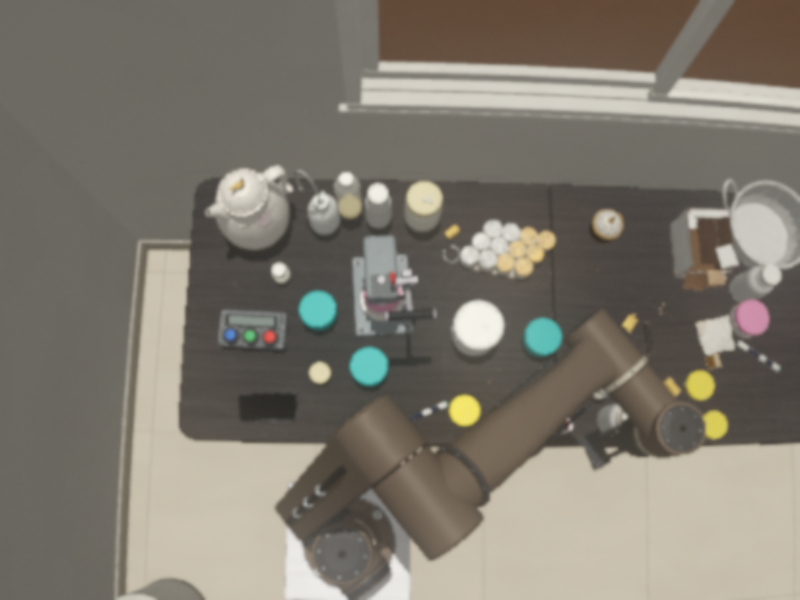

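The side view shows the readout with its blue key at about (242,498), green (266,481) and red (290,463). The press has its red tab at (373,260) and grip at (430,265), with the tub to the right of it. The top view has keys at (231,335), (250,336) and (269,337), and the press at (380,285), turned slightly left. Next I refine these positions by colour and triangulation.

```bash
cat >> h.py <<'E'
def tri(a,b):
    (o1,r1),(o2,r2)=ray("side",a),ray("top",b)
    s=np.linalg.lstsq(np.c_[r1,-r2],o2-o1,rcond=None)[0]
    p,q=o1+s[0]*r1,o2+s[1]*r2
    return (p+q)/2,np.linalg.norm(p-q)
E
python3 - <<'E'
from h import *
np.set_printoptions(precision=4,suppress=True)
C={}
rng=dict(blue=(105,125),green=(50,75),red=(-6,6))
boxes={"side":dict(key=(130,275,205,340),tab=(225,155,250,180)),"top":dict(key=(138,195,186,226),tab=(243,165,262,190))}
for c in boxes:
    im=grab_frame(c);hsv=cv2.cvtColor(im,cv2.COLOR_RGB2HSV).astype(int)
    for n in("blue","green","red","tab"):
        l,t,r,b=boxes[c]["tab" if n=="tab" else "key"];lo,hi=rng.get(n,(-6,6))
        h=(hsv[...,0]+90)%180-90 if lo<0 else hsv[...,0]
        m=(h>=lo)&(h<=hi)&(hsv[...,1]>140)&(hsv[...,2]>60);k=np.zeros_like(m);k[t:b,l:r]=1;m&=k
        v,u=np.nonzero(m);C[c,n]=np.array([u.mean(),v.mean()]);print(c,n,len(u),C[c,n],u.min(),u.max(),v.min(),v.max())
    x=im[145:240,185:310] if c=="side" else im[145:240,190:315]
    cv2.imwrite(f"pics/{c}_crop.png",cv2.resize(x[:,:,::-1],None,fx=6,fy=6,interpolation=cv2.INTER_CUBIC))
for n in rng:print(n,tri(C["side",n],C["top",n]),atz("side",C["side",n],.06),atz("top",C["top",n],.06))
print("tab",tri(C["side","tab"],C["top","tab"]))
for n in("grip","lever_pivot","catch_hinge","catch_tab"):
    print(n,tri(spot_point(n,"side")[0]["uv"],spot_point(n,"top")[0]["uv"]))
E
cd pics; python3 -c "
import cv2,numpy as np
a=cv2.imread('side_crop.png');b=cv2.imread('top_crop.png')
cv2.imwrite('both.png',cv2.resize(np.vstack([a,b]),(600,600*a.shape[0]*2//a.shape[1]))[:600] if 0 else cv2.resize(np.hstack([a,b]),(800,304)))"
```

```text
side blue 86 [154.5    318.3953] 150 159 314 323
side green 80 [169.9625 306.95  ] 165 175 302 312
side red 82 [185.0732 295.7195] 180 190 291 300
side tab 69 [238.4783 166.2029] 235 242 160 172
top blue 12 [146.1667 214.4167] 145 148 212 216<stdin>:12: RuntimeWarning: Mean of empty slice.
  ret = ret.dtype.type(ret / rcount)
Traceback (most recent call last):
ValueError: zero-size array to reduction operation minimum which has no identity
[ WARN:0@0.012] global loadsave.cpp:275 findDecoder imread_('top_crop.png'): can't open/read file: check file path/integrity
Traceback (most recent call last):
ValueError: all the input arrays must have same number of dimensions, but the array at index 0 has 3 dimension(s) and the array at index 1 has 1 dimension(s)
```

View pics/side_crop.png

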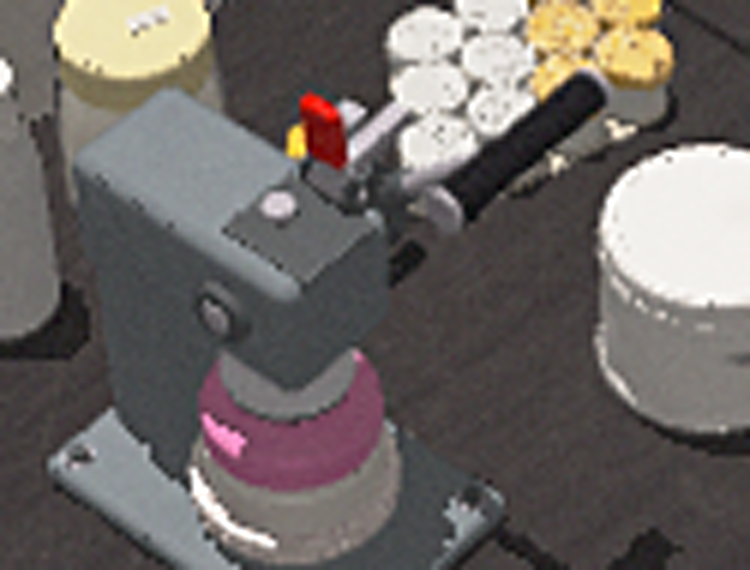

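The side crop is clear: red tab at about (238,166) in the full picture, grip bar from (261,180) to (284,160). I'll rerun with looser colour limits for the blurry top picture.

```bash
python3 - <<'E'
from h import *
np.set_printoptions(precision=4,suppress=True)
S={"blue":(154.5,318.4),"green":(169.96,306.95),"red":(185.07,295.72),"tab":(238.48,166.2)}
im=grab_frame("top").astype(float);T={}
bx=dict(key=(138,203,186,226),tab=(243,165,262,190))
for n,i in dict(blue=2,green=1,red=0,tab=0).items():
    l,t,r,b=bx["tab" if n=="tab" else "key"];x=im[t:b,l:r]
    w=np.clip(x[...,i]-np.max(np.delete(x,i,2),2),0,None);w[w<.4*w.max()]=0
    v,u=np.mgrid[t:b,l:r];T[n]=np.array([(w*u).sum(),(w*v).sum()])/w.sum()
    print(n,w.max(),T[n],tri(S[n],T[n]))
    if n!="tab":print(atz("side",S[n],.06),atz("top",T[n],.06))
for n in("grip","lever_pivot","catch_hinge","catch_tab"):
    print(n,tri(spot_point(n,"side")[0]["uv"],spot_point(n,"top")[0]["uv"]))
cv2.imwrite("pics/top_crop.png",cv2.resize(im[150:230,215:315,::-1].astype(np.uint8),None,fx=7,fy=7,interpolation=cv2.INTER_CUBIC))
for uv in((260.8,180),(284,159.7)):print("gripend side",atz("side",uv,.303))
E
```

```text
blue 65.0 [146.834 213.766] (array([0.5274, 0.3197, 0.0576]), np.float64(0.000981496634535829))
[0.5265 0.3205 0.06  ] [0.5266 0.3188 0.06  ]
green 68.0 [159.4447 214.4544] (array([0.5258, 0.2676, 0.0572]), np.float64(0.0010129868956864345))
[0.5247 0.2685 0.06  ] [0.5249 0.2667 0.06  ]
red 133.0 [172.0692 214.9596] (array([0.5244, 0.2153, 0.0575]), np.float64(6.424665371686404e-05))
[0.523 0.216 0.06 ] [0.524  0.2149 0.06  ]
tab 116.0 [250.8755 176.9273] (array([ 0.6304, -0.1013,  0.2803]), np.float64(0.0020091230200948154))
grip (array([ 0.5401, -0.1398,  0.2993]), np.float64(0.004281252396233673))
lever_pivot (array([ 0.6471, -0.1347,  0.201 ]), np.float64(0.012566619210255706))
catch_hinge (array([ 0.6289, -0.1043,  0.242 ]), np.float64(0.004457680955477282))Traceback (most recent call last):
  File "<stdin>", line 13, in <module>
IndexError: list index out of range
```

```bash
cat >> h.py <<'E'
def plan(*pts):
    """shares from the present pose to each world point, tool down"""
    s=get_state();y=s["ee_rot"][2];p=np.array(s["eef_pos"])
    R=np.array([[np.cos(y),np.sin(y),0],[np.sin(y),-np.cos(y),0],[0,0,-1]])
    for q in pts:print(q,np.round(R.T@(np.array(q)-p)/.25,3))
E
python3 - <<'E'
from h import *
np.set_printoptions(precision=4,suppress=True)
im=grab_frame("top")
cv2.imwrite("pics/top_crop.png",cv2.resize(im[150:230,215:315,::-1],None,fx=7,fy=7,interpolation=cv2.INTER_CUBIC))
for uv in((260.8,180),(284,159.7)):print("gripend side",atz("side",uv,.303))
E
```

```text
gripend side [ 0.5277 -0.092   0.303 ]
gripend side [ 0.5386 -0.1973  0.303 ]
```

View pics/top_crop.png

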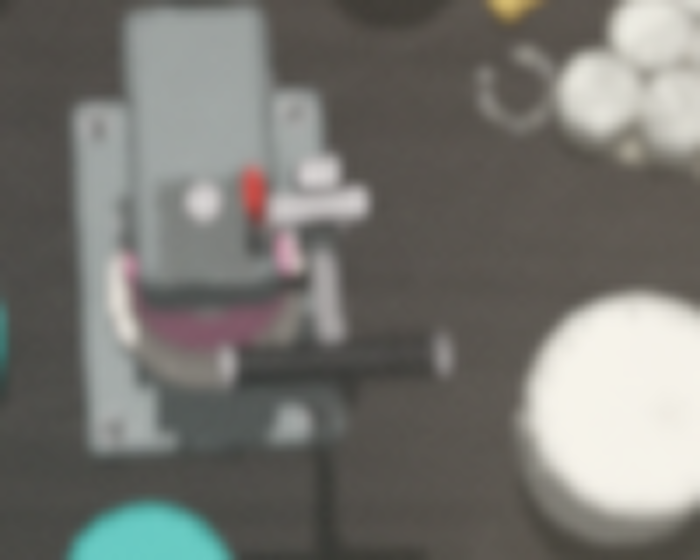

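Emit:
arm_command(
  commands=[
    {"tz": -0.16,"twist": 0.04},
    {"tz": -0.32,"twist": 0.08},
    {"tz": -0.48,"twist": 0.1},
    {"tz": -0.64,"twist": 0.1},
    {"tz": -0.69,"twist": 0.1},
    {"tz": -0.69,"twist": 0.1},
    {"tz": -0.69,"twist": 0.1},
    {"tz": -0.69,"twist": 0.1},
  ],
  claw=0,
)

```text
invalid input
```

The top crop shows the grip bar from (225,365) to (445,355), the tab at (254,195) and the catch bar pointing right, so the press yaw is about +0.08. I'll send the move again with every field filled in.

Emit:
arm_command(
  commands=[
    {"tx": 0,"ty": 0,"tz": -0.16,"twist": 0.04},
    {"tx": 0,"ty": 0,"tz": -0.32,"twist": 0.08},
    {"tx": 0,"ty": 0,"tz": -0.48,"twist": 0.1},
    {"tx": 0,"ty": 0,"tz": -0.64,"twist": 0.1},
    {"tx": 0,"ty": 0,"tz": -0.69,"twist": 0.1},
    {"tx": 0,"ty": 0,"tz": -0.69,"twist": 0.1},
    {"tx": 0,"ty": 0,"tz": -0.69,"twist": 0.1},
    {"tx": 0,"ty": 0,"tz": -0.69,"twist": 0.1},
  ],
  claw=0,
  grip_force=20,
)

```text
t: 2.52
eef_pos: [0.2602, -0.6224, 0.3981]
ee_rot: [3.14, -0.0, -3.06]
force: [0.2, 0.4, 0.0]
width: 0.0399
gripper_force: 0.0
```

Emit:
arm_command(
  commands=[
    {"tx": -0.1,"ty": 0.12,"tz": 0,"twist": 0},
    {"tx": -0.2,"ty": 0.25,"tz": 0,"twist": 0},
    {"tx": -0.3,"ty": 0.38,"tz": 0,"twist": 0},
    {"tx": -0.4,"ty": 0.5,"tz": 0,"twist": 0},
    {"tx": -0.5,"ty": 0.62,"tz": 0,"twist": 0},
    {"tx": -0.6,"ty": 0.75,"tz": 0,"twist": 0},
    {"tx": -0.7,"ty": 0.88,"tz": 0,"twist": 0},
    {"tx": -0.72,"ty": 0.9,"tz": 0,"twist": 0},
  ],
)

```text
t: 3.18
eef_pos: [0.4233, -0.3795, 0.3979]
ee_rot: [3.14, -0.001, -3.056]
force: [-0.1, -1.6, -0.1]
width: 0.0003
gripper_force: 0.0
```

Emit:
arm_command(
  commands=[
    {"tx": 0,"ty": 0.12,"tz": 0,"twist": 0},
    {"tx": 0,"ty": 0.25,"tz": 0,"twist": 0},
    {"tx": 0,"ty": 0.38,"tz": 0,"twist": 0},
    {"tx": 0,"ty": 0.5,"tz": 0,"twist": 0},
    {"tx": 0,"ty": 0.62,"tz": 0,"twist": 0},
    {"tx": 0,"ty": 0.75,"tz": 0,"twist": 0},
    {"tx": 0,"ty": 0.88,"tz": 0,"twist": 0},
    {"tx": 0,"ty": 1,"tz": 0,"twist": 0},
  ],
)

```text
t: 3.85
eef_pos: [0.3999, -0.1334, 0.3979]
ee_rot: [3.141, -0.002, -3.06]
force: [1.0, 0.6, 0.1]
width: 0.0004
gripper_force: 0.0
```

Emit:
arm_command(
  commands=[
    {"tx": 0,"ty": 0.12,"tz": 0,"twist": 0},
    {"tx": 0,"ty": 0.25,"tz": 0,"twist": 0},
    {"tx": 0,"ty": 0.38,"tz": 0,"twist": 0},
    {"tx": 0,"ty": 0.5,"tz": 0,"twist": 0},
    {"tx": 0,"ty": 0.62,"tz": 0,"twist": 0},
    {"tx": 0,"ty": 0.75,"tz": 0,"twist": 0},
    {"tx": 0,"ty": 0.88,"tz": 0,"twist": 0},
    {"tx": 0,"ty": 1,"tz": 0,"twist": 0},
  ],
)

```text
t: 4.52
eef_pos: [0.3796, 0.1157, 0.3982]
ee_rot: [-3.141, -0.001, -3.06]
force: [1.2, 0.6, -0.1]
width: 0.0002
gripper_force: 0.0
```

```bash
python3 -c "
from h import *
plan((.527,.3195,.16),(.527,.3195,.08))"
```

```text
(0.527, 0.3195, 0.16) [-0.654  0.764  0.953]
(0.527, 0.3195, 0.08) [-0.654  0.764  1.273]
```

Emit:
arm_command(
  commands=[
    {"tx": -0.1,"ty": 0.1,"tz": 0.1,"twist": 0},
    {"tx": -0.2,"ty": 0.2,"tz": 0.2,"twist": 0},
    {"tx": -0.3,"ty": 0.3,"tz": 0.3,"twist": 0},
    {"tx": -0.4,"ty": 0.4,"tz": 0.4,"twist": 0},
    {"tx": -0.5,"ty": 0.5,"tz": 0.5,"twist": 0},
    {"tx": -0.6,"ty": 0.6,"tz": 0.6,"twist": 0},
    {"tx": -0.65,"ty": 0.7,"tz": 0.7,"twist": 0},
    {"tx": -0.65,"ty": 0.76,"tz": 0.8,"twist": 0},
  ],
)

```text
t: 5.18
eef_pos: [0.5287, 0.3185, 0.1956]
ee_rot: [-3.14, -0.001, -3.06]
force: [0.6, 0.7, 0.7]
width: 0.0002
gripper_force: 0.0
```

Emit:
arm_command(
  commands=[
    {"tx": 0,"ty": 0,"tz": 0.1,"twist": 0},
    {"tx": 0,"ty": 0,"tz": 0.2,"twist": 0},
    {"tx": 0,"ty": 0,"tz": 0.3,"twist": 0},
    {"tx": 0,"ty": 0,"tz": 0.38,"twist": 0},
    {"tx": 0,"ty": 0,"tz": 0.42,"twist": 0},
    {"tx": 0,"ty": 0,"tz": 0.44,"twist": 0},
    {"tx": 0,"ty": 0,"tz": 0.44,"twist": 0},
    {"tx": 0,"ty": 0,"tz": 0.44,"twist": 0},
  ],
)

```text
t: 5.85
eef_pos: [0.5274, 0.3172, 0.0897]
ee_rot: [3.141, 0.001, -3.06]
force: [1.1, -0.1, 0.2]
width: 0.0004
gripper_force: 0.0
```

```bash
python3 -c "
from h import *
plan((.527,.3195,.062),(.527,.3195,.055),(.525,.2675,.055))
im=grab_frame('side');cv2.imwrite('pics/k1.png',cv2.resize(im[230:360,90:240,::-1],None,fx=4,fy=4))"
```

```text
(0.527, 0.3195, 0.062) [0.001 0.009 0.111]
(0.527, 0.3195, 0.055) [0.001 0.009 0.139]
(0.525, 0.2675, 0.055) [ 0.026 -0.197  0.139]
```

View pics/k1.png

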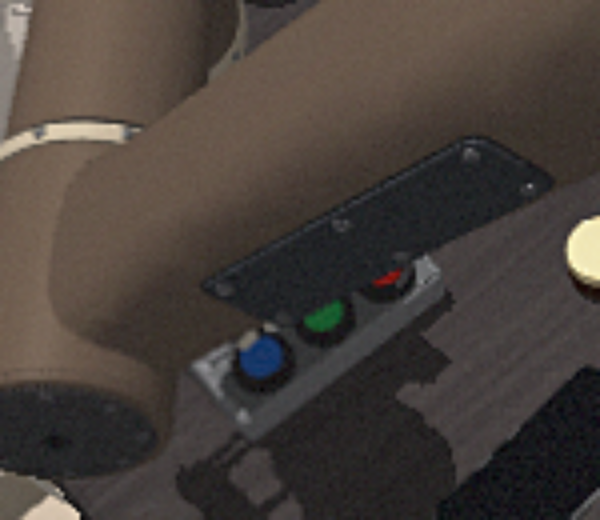

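The fingertips sit just above the blue key at crop (262,340), clear of green and red. Next is the blue press.

Emit:
arm_command(
  commands=[
    {"tx": 0,"ty": 0.01,"tz": 0.05,"twist": 0},
    {"tx": 0,"ty": 0.01,"tz": 0.09,"twist": 0},
    {"tx": 0,"ty": 0.01,"tz": 0.11,"twist": 0},
    {"tx": 0,"ty": 0.01,"tz": 0.12,"twist": 0},
    {"tx": 0,"ty": 0.01,"tz": 0.13,"twist": 0},
    {"tx": 0,"ty": 0.01,"tz": 0.14,"twist": 0},
    {"tx": 0,"ty": 0.01,"tz": 0.14,"twist": 0},
    {"tx": 0,"ty": 0.01,"tz": 0.14,"twist": 0},
  ],
)

```text
t: 6.57
eef_pos: [0.5268, 0.3197, 0.0561]
ee_rot: [3.141, 0.001, -3.059]
force: [-7.1, -1.7, 14.7]
width: 0.0004
gripper_force: 7.7
```

Emit:
arm_command(
  commands=[
    {"tx": 0,"ty": 0,"tz": 0.01,"twist": 0},
    {"tx": 0,"ty": 0,"tz": 0.01,"twist": 0},
    {"tx": 0,"ty": 0,"tz": 0.01,"twist": 0},
    {"tx": 0,"ty": 0,"tz": 0.01,"twist": 0},
    {"tx": 0,"ty": 0,"tz": 0.01,"twist": 0},
    {"tx": 0,"ty": 0,"tz": 0.01,"twist": 0},
    {"tx": 0,"ty": 0,"tz": 0.01,"twist": 0},
    {"tx": 0,"ty": 0,"tz": 0.01,"twist": 0},
  ],
)

```text
t: 7.23
eef_pos: [0.5269, 0.3197, 0.0558]
ee_rot: [3.141, 0.002, -3.059]
force: [-12.8, -3.5, 32.2]
width: 0.0002
gripper_force: 16.0
```

Emit:
arm_command(
  commands=[
    {"tx": 0,"ty": 0,"tz": -0.08,"twist": 0},
    {"tx": 0,"ty": 0,"tz": -0.14,"twist": 0},
    {"tx": 0.01,"ty": -0.1,"tz": -0.14,"twist": 0},
    {"tx": 0.02,"ty": -0.21,"tz": -0.14,"twist": 0},
    {"tx": 0.02,"ty": -0.21,"tz": -0.14,"twist": 0},
    {"tx": 0.02,"ty": -0.21,"tz": -0.14,"twist": 0},
    {"tx": 0.02,"ty": -0.21,"tz": -0.14,"twist": 0},
    {"tx": 0.02,"ty": -0.21,"tz": -0.14,"twist": 0},
  ],
)

```text
t: 7.9
eef_pos: [0.5264, 0.2675, 0.0867]
ee_rot: [3.141, 0.0, -3.06]
force: [-0.5, -0.6, 0.8]
width: 0.0006
gripper_force: 0.0
```

```bash
python3 -c "
from h import *
plan((.525,.2675,.055))"
```

```text
(0.525, 0.2675, 0.055) [0.006 0.001 0.127]
```

Emit:
arm_command(
  commands=[
    {"tx": 0.01,"ty": 0,"tz": 0.04,"twist": 0},
    {"tx": 0.01,"ty": 0,"tz": 0.08,"twist": 0},
    {"tx": 0.01,"ty": 0,"tz": 0.1,"twist": 0},
    {"tx": 0.01,"ty": 0,"tz": 0.11,"twist": 0},
    {"tx": 0.01,"ty": 0,"tz": 0.12,"twist": 0},
    {"tx": 0.01,"ty": 0,"tz": 0.13,"twist": 0},
    {"tx": 0.01,"ty": 0,"tz": 0.13,"twist": 0},
    {"tx": 0.01,"ty": 0,"tz": 0.13,"twist": 0},
  ],
)

```text
t: 8.57
eef_pos: [0.523, 0.2667, 0.056]
ee_rot: [-3.141, -0.0, -3.059]
force: [-11.6, -1.0, 20.4]
width: 0.0001
gripper_force: 11.0
```

Emit:
arm_command(
  commands=[
    {"tx": 0,"ty": 0,"tz": -0.15,"twist": 0},
    {"tx": 0,"ty": 0,"tz": -0.3,"twist": 0},
    {"tx": 0,"ty": 0,"tz": -0.45,"twist": 0},
    {"tx": 0,"ty": 0,"tz": -0.6,"twist": 0},
    {"tx": 0,"ty": 0,"tz": -0.75,"twist": 0},
    {"tx": 0,"ty": 0,"tz": -0.9,"twist": 0},
    {"tx": 0,"ty": 0,"tz": -1,"twist": 0},
    {"tx": 0,"ty": 0,"tz": -1,"twist": 0},
  ],
)

```text
t: 9.23
eef_pos: [0.5258, 0.2677, 0.3108]
ee_rot: [3.137, 0.009, -3.06]
force: [0.3, 0.3, -0.0]
width: 0.0002
gripper_force: 0.0
```

Emit:
arm_command(
  commands=[
    {"tx": 0,"ty": -0.12,"tz": -0.1,"twist": 0},
    {"tx": 0,"ty": -0.25,"tz": -0.2,"twist": 0},
    {"tx": 0,"ty": -0.38,"tz": -0.3,"twist": 0},
    {"tx": 0,"ty": -0.5,"tz": -0.4,"twist": 0},
    {"tx": 0,"ty": -0.62,"tz": -0.4,"twist": 0},
    {"tx": 0,"ty": -0.75,"tz": -0.4,"twist": 0},
    {"tx": 0,"ty": -0.88,"tz": -0.4,"twist": 0},
    {"tx": 0,"ty": -1,"tz": -0.4,"twist": 0},
  ],
)

```text
t: 9.9
eef_pos: [0.5438, 0.0158, 0.404]
ee_rot: [-3.142, 0.0, -3.06]
force: [0.5, 0.1, -0.3]
width: 0.0005
gripper_force: 0.0
```

```bash
python3 -c "
from h import *
plan((.63,-.152,.40),(.63,-.152,.266))"
```

```text
(0.63, -0.152, 0.4) [-0.289 -0.697  0.016]
(0.63, -0.152, 0.266) [-0.289 -0.697  0.552]
```

Emit:
arm_command(
  commands=[
    {"tx": -0.05,"ty": -0.12,"tz": 0,"twist": 0},
    {"tx": -0.1,"ty": -0.25,"tz": 0,"twist": 0},
    {"tx": -0.15,"ty": -0.37,"tz": 0,"twist": 0},
    {"tx": -0.2,"ty": -0.5,"tz": 0,"twist": 0},
    {"tx": -0.25,"ty": -0.62,"tz": 0,"twist": 0},
    {"tx": -0.29,"ty": -0.7,"tz": 0,"twist": 0},
    {"tx": -0.29,"ty": -0.7,"tz": 0,"twist": 0},
    {"tx": -0.29,"ty": -0.7,"tz": 0,"twist": 0},
  ],
)

```text
t: 10.57
eef_pos: [0.6308, -0.1523, 0.4024]
ee_rot: [3.141, -0.002, -3.062]
force: [-1.1, 0.8, -0.3]
width: 0.0004
gripper_force: 0.0
```

Emit:
arm_command(
  commands=[
    {"tx": 0,"ty": 0,"tz": 0.1,"twist": 0},
    {"tx": 0,"ty": 0,"tz": 0.2,"twist": 0},
    {"tx": 0,"ty": 0,"tz": 0.3,"twist": 0},
    {"tx": 0,"ty": 0,"tz": 0.4,"twist": 0},
    {"tx": 0,"ty": 0,"tz": 0.48,"twist": 0},
    {"tx": 0,"ty": 0,"tz": 0.52,"twist": 0},
    {"tx": 0,"ty": 0,"tz": 0.53,"twist": 0},
    {"tx": 0,"ty": 0,"tz": 0.53,"twist": 0},
  ],
)

```text
t: 11.23
eef_pos: [0.6304, -0.1506, 0.2718]
ee_rot: [-3.141, -0.0, -3.059]
force: [0.3, 0.5, 0.8]
width: 0.0004
gripper_force: 0.0
```

```bash
python3 -c "
from h import *
plan((.626,-.06,.266),(.626,-.04,.266))
a=grab_frame('side')[110:210,180:310,::-1];b=grab_frame('top')[140:240,200:330,::-1]
cv2.imwrite('pics/c1.png',cv2.resize(np.vstack([a,b]),None,fx=3,fy=3))"
```

```text
(0.626, -0.06, 0.266) [-0.012  0.363  0.023]
(0.626, -0.04, 0.266) [-0.019  0.442  0.023]
```

View pics/c1.png

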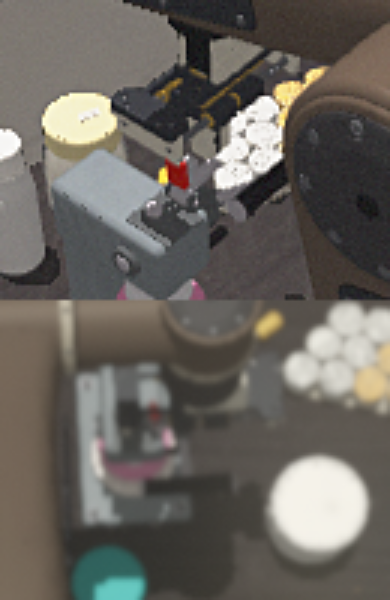

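The fingers stand just to the right of the red tab (side crop about (180,170)), clear of the grip. Now I push the tab left.

Emit:
arm_command(
  commands=[
    {"tx": 0,"ty": 0.05,"tz": 0.02,"twist": 0},
    {"tx": 0,"ty": 0.1,"tz": 0.02,"twist": 0},
    {"tx": 0,"ty": 0.16,"tz": 0.02,"twist": 0},
    {"tx": 0,"ty": 0.22,"tz": 0.02,"twist": 0},
    {"tx": 0,"ty": 0.28,"tz": 0.02,"twist": 0},
    {"tx": 0,"ty": 0.34,"tz": 0.02,"twist": 0},
    {"tx": 0,"ty": 0.4,"tz": 0.03,"twist": 0},
    {"tx": 0,"ty": 0.44,"tz": 0.04,"twist": 0},
  ],
)

```text
t: 12.0
eef_pos: [0.6214, -0.039, 0.2618]
ee_rot: [3.141, 0.001, -3.059]
force: [0.2, -0.8, 0.3]
width: 0.0003
gripper_force: 0.0
```

```bash
python3 -c "
from h import *
plan((.626,-.06,.266),(.626,-.04,.266));print(get_state()['force'])
a=grab_frame('side')[110:210,180:310,::-1]
cv2.imwrite('pics/c2.png',cv2.resize(a,None,fx=4,fy=4))"
```

```text
(0.626, -0.06, 0.266) [-0.011 -0.085 -0.017]
(0.626, -0.04, 0.266) [-0.018 -0.006 -0.017]
[ 0.18138531 -0.82213098  0.31328065]
```

View pics/c2.png

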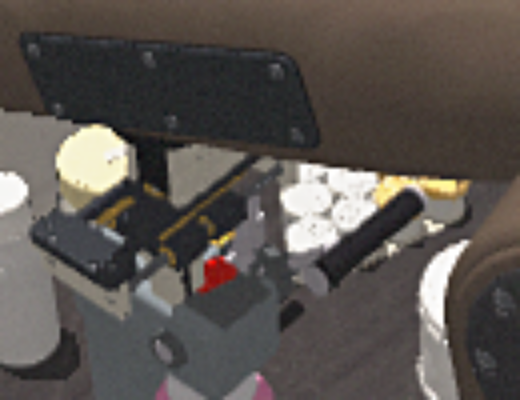

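The tab is tipped left and the catch bar now stands up at crop (250,225). Next I lift and move over the grip.

Emit:
arm_command(
  commands=[
    {"tx": 0,"ty": 0,"tz": -0.12,"twist": 0},
    {"tx": 0,"ty": 0,"tz": -0.25,"twist": 0},
    {"tx": 0,"ty": 0,"tz": -0.4,"twist": 0},
    {"tx": 0.06,"ty": -0.06,"tz": -0.52,"twist": 0},
    {"tx": 0.16,"ty": -0.16,"tz": -0.52,"twist": 0},
    {"tx": 0.26,"ty": -0.26,"tz": -0.52,"twist": 0},
    {"tx": 0.37,"ty": -0.38,"tz": -0.52,"twist": 0},
    {"tx": 0.37,"ty": -0.39,"tz": -0.52,"twist": 0},
  ],
)

```text
t: 12.72
eef_pos: [0.5339, -0.1488, 0.3928]
ee_rot: [-3.142, 0.001, -3.062]
force: [1.0, 0.8, 1.2]
width: 0.0004
gripper_force: 0.0
```

```bash
python3 -c "
from h import *
plan((.535,-.144,.32))
a=grab_frame('side')[110:210,180:310,::-1]
cv2.imwrite('pics/c3.png',cv2.resize(a,None,fx=4,fy=4))"
```

```text
(0.535, -0.144, 0.32) [-0.006  0.019  0.291]
```

View pics/c3.png

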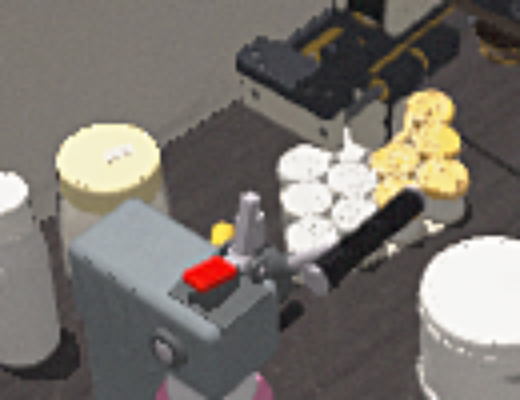

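The tab now lies flat to the left, fully flipped. Now I press the grip down along its arc.

Emit:
arm_command(
  commands=[
    {"tx": 0,"ty": 0.02,"tz": 0.12,"twist": 0},
    {"tx": 0,"ty": 0.02,"tz": 0.22,"twist": 0},
    {"tx": 0,"ty": 0.02,"tz": 0.29,"twist": 0},
    {"tx": 0.03,"ty": 0.02,"tz": 0.35,"twist": 0},
    {"tx": 0.06,"ty": 0.02,"tz": 0.39,"twist": 0},
    {"tx": 0.09,"ty": 0.02,"tz": 0.44,"twist": 0},
    {"tx": 0.12,"ty": 0.02,"tz": 0.5,"twist": 0},
    {"tx": 0.15,"ty": 0.02,"tz": 0.58,"twist": 0},
  ],
)

```text
t: 13.43
eef_pos: [0.4995, -0.1436, 0.2467]
ee_rot: [-3.141, 0.0, -3.059]
force: [-1.9, -0.7, 3.7]
width: 0.0007
gripper_force: 2.7
```

```bash
python3 -c "
from h import *
plan((.4935,-.146,.211),(.497,-.146,.181));print(get_state()['force'])
print(spot_point('grip','side')[:1],proj('side',(.497,-.146,.2375)))"
```

```text
(0.4935, -0.146, 0.211) [ 0.025 -0.007  0.143]
(0.497, -0.146, 0.181) [ 0.011 -0.009  0.263]
[-1.90195245 -0.65164858  3.72581705]
[{'uv': [270.9, 169.0], 'score': 0.61}] [281.53755691 191.90251562]
```

Emit:
arm_command(
  commands=[
    {"tx": 0.01,"ty": 0,"tz": 0.05,"twist": 0},
    {"tx": 0.02,"ty": 0,"tz": 0.1,"twist": 0},
    {"tx": 0.02,"ty": 0,"tz": 0.14,"twist": 0},
    {"tx": 0.02,"ty": 0,"tz": 0.17,"twist": 0},
    {"tx": 0.02,"ty": 0,"tz": 0.2,"twist": 0},
    {"tx": 0.01,"ty": 0,"tz": 0.22,"twist": 0},
    {"tx": 0.01,"ty": 0,"tz": 0.24,"twist": 0},
    {"tx": 0.01,"ty": 0,"tz": 0.24,"twist": 0},
  ],
)

```text
t: 14.15
eef_pos: [0.4969, -0.1441, 0.186]
ee_rot: [-3.142, -0.002, -3.06]
force: [-4.8, 0.2, 8.3]
width: 0.0002
gripper_force: 3.8
```

```bash
python3 -c "
from h import *
plan((.497,-.146,.181));print(get_state()['force'])
a=grab_frame('side')[110:240,180:310,::-1]
cv2.imwrite('pics/c4.png',cv2.resize(a,None,fx=4,fy=4))"
```

```text
(0.497, -0.146, 0.181) [ 0.    -0.008  0.02 ]
[-4.82015219  0.20498383  8.34493459]
```

View pics/c4.png

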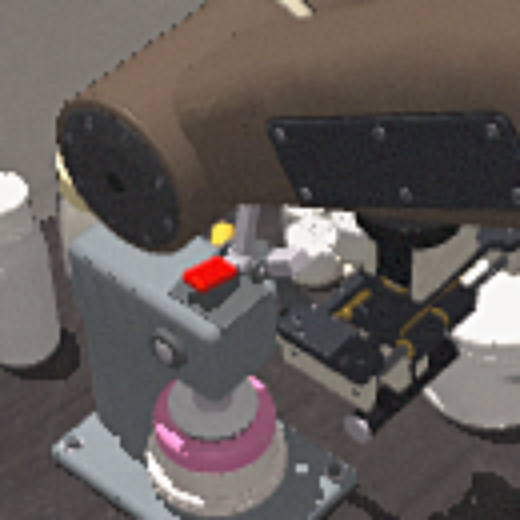

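The grip is down under the fingers (its end at crop (357,428)) and the ram's foot is on the lid. Now I press to the stop.

Emit:
arm_command(
  commands=[
    {"tx": 0,"ty": 0,"tz": 0.01,"twist": 0},
    {"tx": 0,"ty": 0,"tz": 0.02,"twist": 0},
    {"tx": 0,"ty": 0,"tz": 0.02,"twist": 0},
    {"tx": 0,"ty": 0,"tz": 0.03,"twist": 0},
    {"tx": 0,"ty": 0,"tz": 0.03,"twist": 0},
    {"tx": 0,"ty": 0,"tz": 0.03,"twist": 0},
    {"tx": 0,"ty": 0,"tz": 0.03,"twist": 0},
    {"tx": 0,"ty": 0,"tz": 0.03,"twist": 0},
  ],
)

```text
t: 14.87
eef_pos: [0.4976, -0.144, 0.18]
ee_rot: [-3.141, 0.0, -3.059]
force: [-4.6, 1.0, 10.2]
width: 0.0004
gripper_force: 5.2
```

Emit:
arm_command(
  commands=[
    {"tx": 0,"ty": 0,"tz": 0.01,"twist": 0},
    {"tx": 0,"ty": 0,"tz": 0.01,"twist": 0},
    {"tx": 0,"ty": 0,"tz": 0.02,"twist": 0},
    {"tx": 0,"ty": 0,"tz": 0.02,"twist": 0},
    {"tx": 0,"ty": 0,"tz": 0.02,"twist": 0},
    {"tx": 0,"ty": 0,"tz": 0.02,"twist": 0},
    {"tx": 0,"ty": 0,"tz": 0.02,"twist": 0},
    {"tx": 0,"ty": 0,"tz": 0.02,"twist": 0},
  ],
)

```text
t: 15.53
eef_pos: [0.498, -0.1442, 0.1782]
ee_rot: [-3.14, 0.002, -3.058]
force: [-14.9, 6.4, 35.2]
width: 0.0004
gripper_force: 18.0
```

Emit:
arm_command(
  commands=[
    {"tx": 0,"ty": 0,"tz": -0.004,"twist": 0},
    {"tx": 0,"ty": 0,"tz": -0.004,"twist": 0},
    {"tx": 0,"ty": 0,"tz": -0.004,"twist": 0},
    {"tx": 0,"ty": 0,"tz": -0.004,"twist": 0},
    {"tx": 0,"ty": 0,"tz": -0.004,"twist": 0},
    {"tx": 0,"ty": 0,"tz": -0.004,"twist": 0},
    {"tx": 0,"ty": 0,"tz": -0.004,"twist": 0},
    {"tx": 0,"ty": 0,"tz": -0.004,"twist": 0},
  ],
)

```text
t: 16.2
eef_pos: [0.4979, -0.1442, 0.1786]
ee_rot: [-3.14, 0.002, -3.059]
force: [-13.1, 5.2, 30.2]
width: 0.0008
gripper_force: 15.4
```

```bash
python3 -c "
from h import *
a=grab_frame('side')[110:240,180:310,::-1]
cv2.imwrite('pics/c5.png',cv2.resize(a,None,fx=4,fy=4));print(get_state()['force'],get_state()['eef_pos'])"
```

```text
[-13.65294732   5.22052108  31.4956885 ] [ 0.49788553 -0.14417012  0.17859498]
```

View pics/c5.png

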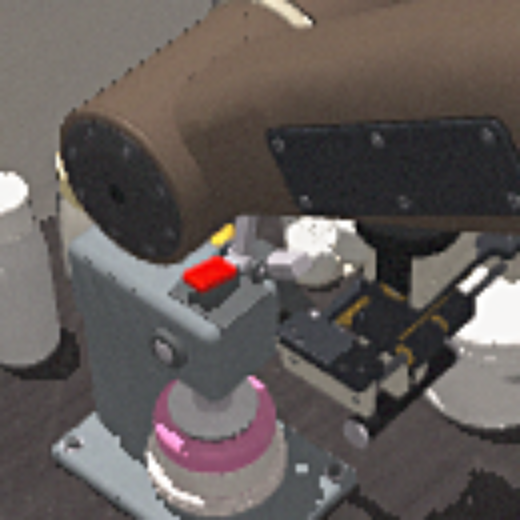

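The picture shows the lever at its stop, the tab flipped and the lid pressed on the jar, with a steady load of about 30 N.

```bash
python3 -c "
from station import *
print(job_done())"
```

```text
the job is handed in; nothing more can be done
None
```

I handed the job in with the robot still holding the lever down at its stop (about 30 N, around 16 s used): I pressed blue then green fully in, left red alone and flipped the catch left; the last picture shows the ram on the lid, but I didn't measure that the lid is fully home.

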